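Clamp the whetstone until the tab pops out

ROBOT

A 7-joint arm with a two-finger parallel gripper is mounted at the origin on a cart in front of the work surface, level with it; the furniture and walls round the work are solid. World frame = base frame: x ahead of the robot, y to its left, z up, the work surface at z = 0. Lengths are in m, angles in degrees, forces in N, time in s.
With the tool pointing down it reaches from about 0.425 to 0.975 m from the base axis. Payload 16.7 kg.
Tool frame: the origin (TCP) lies on the centre line of the jaws, within the pads' length; the fingertips stand 19 mm ahead of it and the grasp point (between the pads) is the TCP; z points along the fingers, y is the direction in which the jaws open and shut (so a half turn about z gives the same grasp; the last joint's range is limited). The gripper opens to 85 mm and grips with 20 to 120 N. Pads are 22 mm wide; open, the fingers measure 114 mm over their backs; the gripper's body (76 mm by 85 mm) begins 54 mm behind the grasp point. The pads swing forward as they close: fully open they stand 13 mm farther back than shut.
Start: joints at [-85.17, 24.414, 4.234, 92.017, -1.954, 63.644, -3.845], TCP at [0.156, 0.657, 0.218] pointing down, gripper open.
Joint ranges: [-163.25, 163.25], [-28.42, 122.38], [-70.27, 78.77], [12.13, 141.07], [-58.53, 238.53], [9.26, 117.41], [-156.51, 156.51]. Speed limits (degrees/s): [108.29, 108.29, 136.94, 136.94, 172.46, 172.46, 172.46].

INTERFACE

Orientations are given as [roll, pitch, yaw] about the fixed x, y, z axes, in that order (R = Rz(yaw) Ry(pitch) Rx(roll)).
In Python, from station import robot gives the robot as it stands.
- The arm moves only by the shell command python3 -m inch 'ROWS' [OPENING]. ROWS is JSON, a list of rows, each an object with "travel": the shift along the tool's x, y, z in mm, a list of three; "rotation": the turn, a rotation vector about the tool's x, y, z in degrees, a list of three. A call has 1 to 12 rows; each row is the pose to reach, as a shift and turn from the pose commanded when the call began, along the tool's axes at that moment; what a row does not reach only later rows make up. A row lasts 1/10 s, in which the tool goes at most 50 mm and 8.59 degrees, less where a joint would pass 70% of its speed; a pose out of reach is approached as far as the arm can. A call with a gripper value outside its range is refused whole. OPENING is the finger opening in mm, from 0 to 85.4, set as the call begins (- or left out, the last holds). The fingers move at their own pace and stop on an object; the grip force is fixed at half the most. Time passes only in rows, so rows that repeat a pose let the fingers close. It gives the time, the measured TCP pose, the force and the opening at its end, in the units of the state.
- robot.sense(): the state, without advancing time (a new reading comes with each control period).
- robot.snapshot(name): name is "scene" or "top" or "wrist"; returns a dict with "frame" (420x560x3 uint8, blue, green, red), "mtx" (3x3 intrinsics, pixels), "rvec" (rotation vector, rad) and "tvec" (3), from world to camera coordinates, as OpenCV has them; the wrist camera has in their place "T_tool_cam" (4x4, takes a point from camera to tool coordinates, whose origin is the TCP and whose axes are the flange's). Camera axes: x right, y down, z forward; pixel columns grow to the right and rows downward; lengths in m; the calibration is good to about 2 mm. A picture is of the moment at which its call begins: read the wrist's pose just before it. There is no depth.
- robot.hand_in(): hands the job in, once; it reports no verdict.
The state is a dict: "time_s": time; "q": joint angles; "joint_vel": joint speeds; "joint_efforts": joint torques, N m; "tool_pos": TCP position; "tcp_rot": TCP orientation; "ft_force": force on the tool from outside, world axes, zero at the start; "ft_torque": the same for the moment, N m; "grip_width": finger opening in m.
Only numpy, scipy, OpenCV 4.12 (cv2) and the standard library are available. Lean on these libraries where they do the work, as an engineer would, in place of code of your own. Each camera call takes 0.05 s, during which the arm holds its last target.

TASK

Gently push the whetstone along its wooden holder until its end is fully home against the end stop under the clamp. Then tighten the clamp's T-bar screw, clockwise from above, until the indicator tab pops out of the side of the clamp's head; stop there, do not overtighten, and leave the stone clamped.

Things in the scene. Friction and masses are not known exactly. Their poses are not given: they have to be found in the camera images.
- stone_bed: Wooden stone holder fixed to the table, 220 x 72 mm, board 12 mm thick. Origin: middle of its underside; +x: the direction in which the stone is pushed. Two rails, 45 mm apart, 6 mm high above the board, run from x = -72 to +60 mm; the end stop, a cross block 16 mm high above the board, has its face at x = +60 mm. The clamp's column stands behind it.
- stone_mid (a point): Centre of the whetstone, a loose two-layer block 110 x 40 x 17 mm lying flat between the rails, its length (point y axis, either way) along the holder's x axis, 20 to 45 mm short of the stop at first. When fully home this centre is at x = +5 mm of the holder, 20.5 mm above the table. It slides with about 1 N of friction.
- clamp: Steel hold-down clamp, fixed on the holder; axes and origin as the holder's, but its height differs by up to 2 mm up or down from run to run, and so does the gap over the stone. Head: a 44 x 44 mm block centred at x = +44 mm, 54 to 86 mm above this origin; column and arm behind are no higher.
- t_bar (a point): Middle of the T-bar on top of the screw, on the vertical screw axis (x = +44 mm, y = 0 of the holder), 109 mm above the clamp's origin. Bar 56 mm long (point x), 12 mm thick (point y), 22 mm high, 12 mm clear of the head; it stays at this height. Clockwise from above lowers the foot 4 mm per rad and takes under 0.3 N m; friction holds it where left.
- foot: Round steel pressure foot, 20 mm across, under the head on the screw axis; origin: centre of its lower face, up to 7 mm above the stone's top at first. It is sprung: once on the stone, the clamping force rises about 3 N per mm (12 N per rad of the screw). The tab is released at about 15 N; more than 22 N is too tight.
- tab (a joint): Travel (m) of the indicator tab, a flat aluminium tongue 18 x 6 mm in the side of the clamp's head (the holder's +y side), in a tall slot, 75 mm above the clamp's origin at first and sinking with the foot: 0 flush, 0.014 popped out. It snaps out at the set force, after some 1.4 to 3.2 rad of tightening from the start, and does not go back in.
Mind the look-alikes: they are no part of the job. There is more than one size of the part that bears stone_mid; the job needs the smaller.

How it is judged:
By the outcome, as a careful person would: the job done as asked, in the order asked, and still so for the second after the job is handed in, with the robot touching nothing.
It also fails if it takes over 61 s, if anything falls off the work surface, if the arm or the gripper's body presses on something with over 40 N, if the wrist force passes 120 N, or if a joint passes its speed limit or range.

## Working session

There is one attempt and no reset: what is moved stays moved. The work goes in short steps, Python scripts to look and compute and a shell command to move; the robot and the scene stay as the last step left them, time stands still between calls to the robot, and variables do not carry over. Pictures are saved under pics/ and viewed, and the job is handed in when it is done.

```bash
mkdir -p pics; ls; python3 - <<'E'
from station import robot
import cv2
s=robot.sense();print(s)
for n in("scene","top","wrist"):
    d=robot.snapshot(n);cv2.imwrite(f"pics/{n}0.png",d["frame"])
    print(n,{k:v for k,v in d.items() if k!="frame"})
E
```

```text
pics
{'time_s': 0.0, 'q': array([-85.1699739 ,  24.44950658,   4.22995223,  92.0511321 ,
        -1.95363145,  63.6427212 ,  -3.84450261]), 'joint_vel': array([ 0.04113212, -0.01149882,  0.02788977,  0.06271437,  0.00804762,
       -0.00223158,  0.04513757]), 'joint_efforts': array([-1.40293108e-03, -9.49856901e+01,  3.76071766e+00, -4.63527060e+01,
        1.92673499e-02,  1.01635273e-02,  1.96084079e-05]), 'tool_pos': array([0.15630003, 0.65623297, 0.2169201 ]), 'tcp_rot': array([-1.79928914e+02,  4.80798495e-03,  1.66603845e+02]), 'ft_force': array([ 0.68580684, -0.67247109,  0.51410881]), 'ft_torque': array([ 0.00421132,  0.02439221, -0.04915182]), 'grip_width': 0.08555977651086503}
scene {'mtx': array([[461.90239844,   0.        , 287.50794638],
       [  0.        , 461.90239844, 209.83456794],
       [  0.        ,   0.        ,   1.        ]]), 'rvec': array([ 1.8708428 , -0.838292  ,  0.54736339]), 'tvec': array([-0.41120557,  0.24643894,  0.52759819])}
top {'mtx': array([[405.14888384,   0.        , 283.58664258],
       [  0.        , 405.14888384, 213.24898288],
       [  0.        ,   0.        ,   1.        ]]), 'rvec': array([ 2.1650346 , -2.14234612,  0.15195182]), 'tvec': array([-0.03957213,  0.55097194,  0.86805873])}
wrist {'mtx': array([[369.49621282,   0.        , 285.90753315],
       [  0.        , 369.49621282, 203.99488275],
       [  0.        ,   0.        ,   1.        ]]), 'T_tool_cam': array([[-2.50134395e-03, -9.50542004e-01, -3.10585967e-01,
         8.08442681e-02],
       [ 9.99996516e-01, -2.11573321e-03, -1.57844205e-03,
        -4.28518069e-05],
       [ 8.43258428e-04, -3.10588833e-01,  9.50543984e-01,
        -1.55966851e-01],
       [ 0.00000000e+00,  0.00000000e+00,  0.00000000e+00,
         1.00000000e+00]])}
```

View pics/scene0.png

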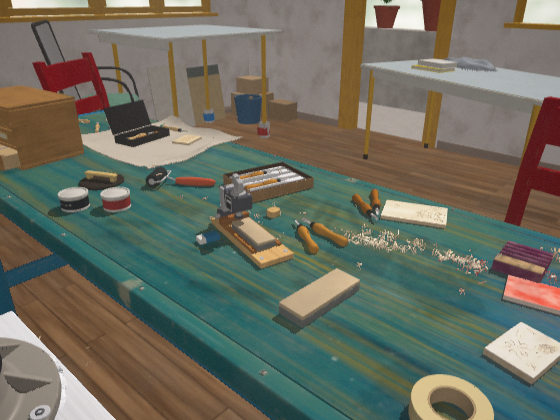

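View pics/top0.png

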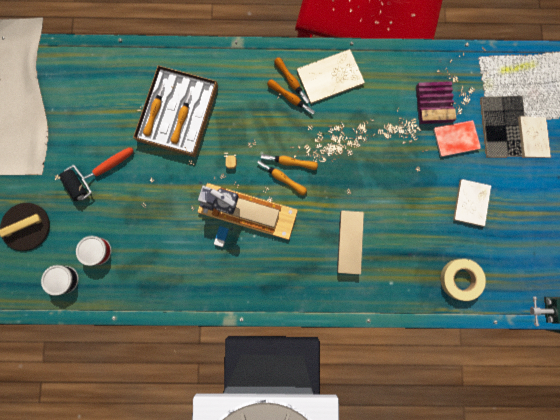

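View pics/wrist0.png

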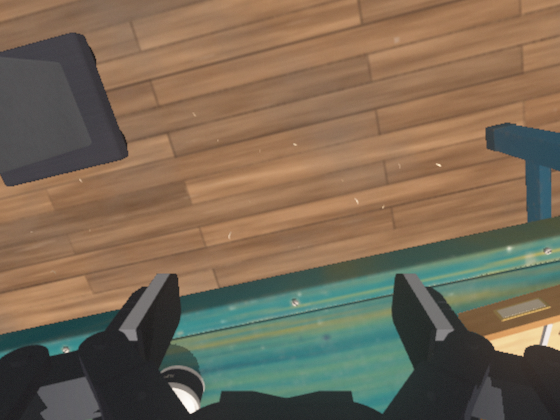

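The top view shows the holder with the clamp at about (247,212), the clamp at the left end near (218,198), and a large look-alike stone at (350,242). I'll zoom in.

```bash
cat > h.py <<'E'
import numpy as np,cv2
from station import robot
from scipy.spatial.transform import Rotation as R
def cam(d,pose=None):
    K=d["mtx"]
    if "rvec" in d:
        Rm=cv2.Rodrigues(d["rvec"])[0]; t=np.array(d["tvec"]).ravel()
        return K,Rm,t
    s=pose; Rt=R.from_euler('xyz',s["tcp_rot"],degrees=True).as_matrix()
    T=d["T_tool_cam"]; Rc=Rt@T[:3,:3]; c=Rt@T[:3,3]+s["tool_pos"]
    return K,Rc.T,-Rc.T@c
def ray(c,uv):
    K,Rm,t=c; v=Rm.T@np.linalg.solve(K,[uv[0],uv[1],1]); return -Rm.T@t,v
def onz(c,uv,z):
    o,v=ray(c,uv); return o+v*(z-o[2])/v[2]
def proj(c,p):
    K,Rm,t=c; q=K@(Rm@np.asarray(p)+t); return q[:2]/q[2]
E
python3 - <<'E'
from h import *
f=cv2.imread("pics/top0.png")[175:250,185:305];cv2.imwrite("pics/topz.png",cv2.resize(f,None,fx=6,fy=6,interpolation=cv2.INTER_CUBIC))
f=cv2.imread("pics/scene0.png")[165:275,190:300];cv2.imwrite("pics/scenez.png",cv2.resize(f,None,fx=5,fy=5,interpolation=cv2.INTER_CUBIC))
c=cam(robot.snapshot("top"))
for uv in[(218,198),(290,222),(350,242)]:print(onz(c,uv,0.012))
E
```

```text
[0.58870005 0.11785591 0.012     ]
[ 0.53475416 -0.04878996  0.012     ]
[ 0.49037012 -0.18589804  0.012     ]
```

View pics/topz.png

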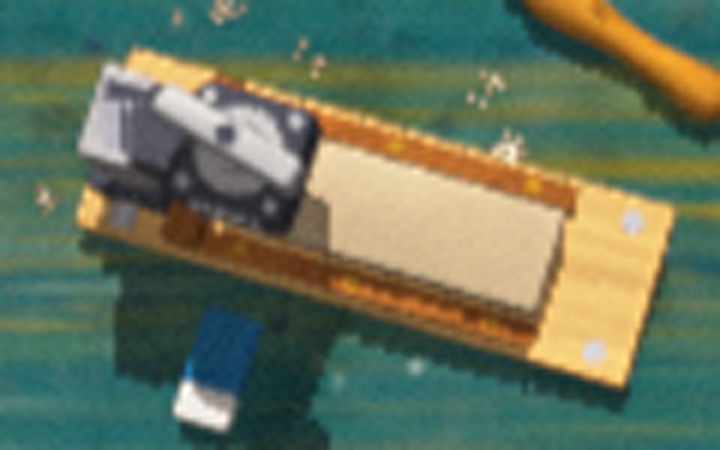

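View pics/scenez.png

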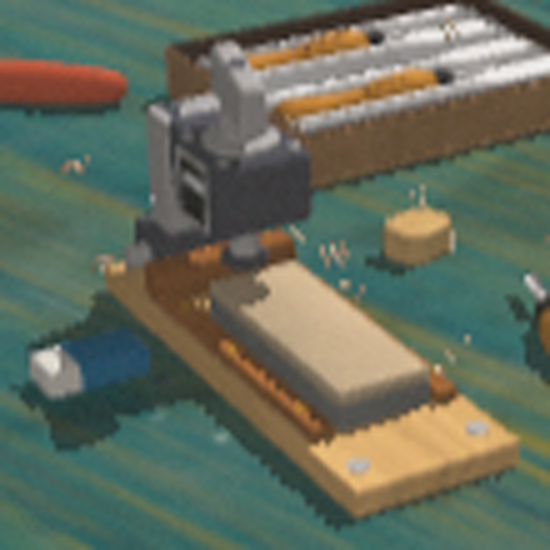

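```bash
python3 - <<'E'
from h import *
c=cam(robot.snapshot("top"));
P=[onz(c,(185+(u+.5)/6-.5,175+(v+.5)/6-.5),z) for u,v,z in[(677,208,.012),(625,388,.012),(135,50,.012),(78,225,.012),(568,205,.029),(537,312,.029),(158,97,.12),(295,170,.12),(225,132,.12)]]
for p in P:print(p.round(4))
P=np.array(P)
print("len",np.linalg.norm(P[0]-P[2]),np.linalg.norm(P[1]-P[3]),np.linalg.norm(P[0]-P[1]))
o=P[:4].mean(0);d=(P[2]+P[3]-P[0]-P[1])[:2];print(o,np.degrees(np.arctan2(d[1],d[0])))
for a in(P[2]-P[0],P[3]-P[1],P[0]-P[1],P[2]-P[3],P[6]-P[7]):print(np.degrees(np.arctan2(a[1],a[0])))
E
```

```text
[ 0.5645 -0.0656  0.012 ]
[ 0.4952 -0.0463  0.012 ]
[0.6239 0.1443 0.012 ]
[0.5554 0.1636 0.012 ]
[ 0.5627 -0.0239  0.029 ]
[ 0.5221 -0.0128  0.029 ]
[0.5849 0.1155 0.12  ]
[0.5602 0.0683 0.12  ]
[0.573  0.0924 0.12  ]
len 0.21816601173099448 0.2183681682553244 0.07196637398176749
[0.55972945 0.04901167 0.012     ] 74.09446631903805
74.19399698468541
73.99502779499633
-15.616386114388833
-15.77596774805235
62.465990724881706
```

```bash
cat >> h.py <<'E'
def rows(p,yaw):
    s=robot.sense();Rt=R.from_euler('xyz',s["tcp_rot"],degrees=True)
    Rg=R.from_euler('xyz',[180,0,yaw],degrees=True)
    print("travel",(Rt.inv().apply(np.array(p)-s["tool_pos"])*1000).round(1),"rot",(Rt.inv()*Rg).as_rotvec(degrees=True).round(2), "q",s["q"].round(1),"t",s["time_s"])
O=np.array([.5597,.049]);YAW=74.2
def hold(x,y,z):
    a=np.radians(YAW);return [O[0]+x*np.cos(a)-y*np.sin(a),O[1]+x*np.sin(a)+y*np.cos(a),z]
E
python3 - <<'E'
from h import *
rows(hold(-.100,0,.20),164.2)
c=cam(robot.snapshot("scene"));print("scene cam",-c[1].T@c[2])
E
```

```text
travel [-528.9 -597.3   17.7] rot [-0.04  0.    2.4 ] q [-85.2  24.4   4.2  92.   -2.   63.6  -3.8] t 0.25
scene cam [-0.01205305 -0.55255882  0.45023938]
```

```bash
R='x'; python3 -m inch '[{"travel":[-45,-50,2],"rotation":[0,0,0]},{"travel":[-90,-100,4],"rotation":[0,0,1]},{"travel":[-130,-150,5],"rotation":[0,0,2]},{"travel":[-170,-195,6],"rotation":[0,0,2.4]},{"travel":[-210,-240,7],"rotation":[0,0,2.4]},{"travel":[-250,-285,8],"rotation":[0,0,2.4]},{"travel":[-290,-330,10],"rotation":[0,0,2.4]},{"travel":[-330,-375,11],"rotation":[0,0,2.4]},{"travel":[-370,-420,12],"rotation":[0,0,2.4]},{"travel":[-410,-465,14],"rotation":[0,0,2.4]},{"travel":[-450,-510,15],"rotation":[0,0,2.4]},{"travel":[-490,-555,16],"rotation":[0,0,2.4]}]' 0
python3 - <<'E'
from h import *
rows(hold(-.100,0,.20),164.2)
E
```

```text
time_s: 1.5
tool_pos: [0.4386, 0.1251, 0.2048]
tcp_rot: [179.9, 0.0, 164.2]
ft_force: [1.9, 1.3, 0.6]
grip_width: 0.0
travel [-137.2 -140.3    4.7] rot [0.05 0.03 0.01] q [-48.7   3.9  26.2 121.1  -2.1  55.4  52.8] t 1.5
```

```bash
python3 -m inch '[{"travel":[-34,-35,1],"rotation":[0,0,0]},{"travel":[-68,-70,2],"rotation":[0,0,0]},{"travel":[-102,-105,4],"rotation":[0,0,0]},{"travel":[-137,-140,5],"rotation":[0,0,0]},{"travel":[-137,-140,5],"rotation":[0,0,0]},{"travel":[-137,-140,5],"rotation":[0,0,0]},{"travel":[-137,-140,5],"rotation":[0,0,0]},{"travel":[-137,-140,5],"rotation":[0,0,0]}]'
python3 - <<'E'
from h import *
rows(hold(-.100,0,.20),164.2)
s=robot.sense();d=robot.snapshot("wrist");cv2.imwrite("pics/w1.png",d["frame"])
import pickle;pickle.dump((s,d),open("w1.pkl","wb"))
c=cam(d,s)
for p in[(-.11,.036,.012),(-.11,-.036,.012),(-.07,.02,.029),(-.07,-.02,.029),(.044,0,.12)]:print(p,proj(c,hold(*p)).round(1))
E
```

```text
time_s: 2.3
tool_pos: [0.5314, -0.0437, 0.1995]
tcp_rot: [180.0, -0.0, 164.3]
ft_force: [-0.1, -0.5, 0.2]
grip_width: -0.0003
travel [-2.  -3.1 -0.5] rot [ 0.03 -0.01  0.11] q [-31.7  13.7  34.7 112.9  -9.4  56.2  81.8] t 2.3
(-0.11, 0.036, 0.012) [272.2 136.7]
(-0.11, -0.036, 0.012) [273.1 210.4]
(-0.07, 0.02, 0.029) [316.5 157.3]
(-0.07, -0.02, 0.029) [315.4 200. ]
(0.044, 0, 0.12) [495.2 212.2]
```

View pics/w1.png

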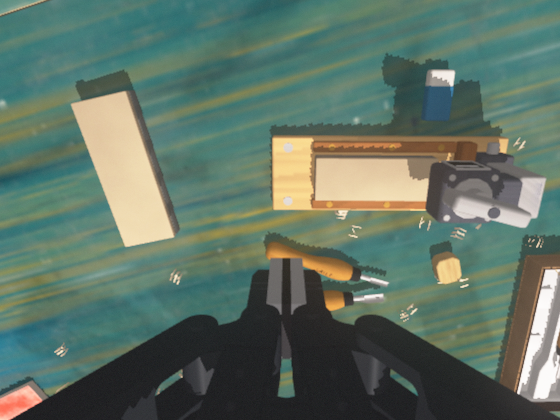

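The wrist picture shows the holder end corners at (272,136) and (272,210), and the stone's near end at (315,157) to (315,200). Both match my pose estimate. Next I descend behind the stone.

```bash
python3 -m inch '[{"travel":[-2,-3,35],"rotation":[0,0,0]},{"travel":[-2,-3,75],"rotation":[0,0,0]},{"travel":[-2,-3,115],"rotation":[0,0,0]},{"travel":[-2,-3,145],"rotation":[0,0,0]},{"travel":[-2,-3,161],"rotation":[0,0,0]},{"travel":[-2,-3,161],"rotation":[0,0,0]},{"travel":[-2,-3,161],"rotation":[0,0,0]}]'
python3 - <<'E'
from h import *
rows(hold(-.055,0,.039),164.2)
s=robot.sense();d=robot.snapshot("wrist");cv2.imwrite("pics/w2.png",d["frame"])
d=robot.snapshot("scene");cv2.imwrite("pics/s2.png",cv2.resize(d["frame"][165:275,190:300],None,fx=5,fy=5))
print(s)
E
```

```text
time_s: 3.05
tool_pos: [0.533, -0.048, 0.039]
tcp_rot: [180.0, 0.0, 164.2]
ft_force: [-0.5, 0.5, 0.8]
grip_width: 0.0001
travel [ 0.7 45.6  0. ] rot [0.   0.01 0.04] q [-24.2  27.7  28.  119.3 -20.9  37.7  92.1] t 3.05
{'time_s': 3.05, 'q': array([-24.17154657,  27.68527821,  28.01863458, 119.32981432,
       -20.92341431,  37.6823399 ,  92.1337351 ]), 'joint_vel': array([-0.14507179, -1.23574382,  0.56138886, -0.51869793,  0.12442363,
        0.11367157, -0.13493983]), 'joint_efforts': array([  0.20268043, -73.49140406,  11.19991064, -28.43532979,
        -0.12555035,  -0.12800122,   0.10093155]), 'tool_pos': array([ 0.53299332, -0.04803309,  0.03901198]), 'tcp_rot': array([1.79995460e+02, 6.99892376e-03, 1.64242157e+02]), 'ft_force': array([-0.49904334,  0.51082556,  0.77594008]), 'ft_torque': array([0.03533723, 0.01353617, 0.00746667]), 'grip_width': 0.00013396533084833952}
```

View pics/w2.png

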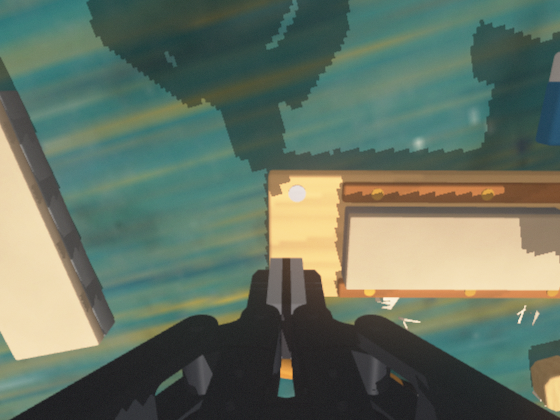

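View pics/s2.png

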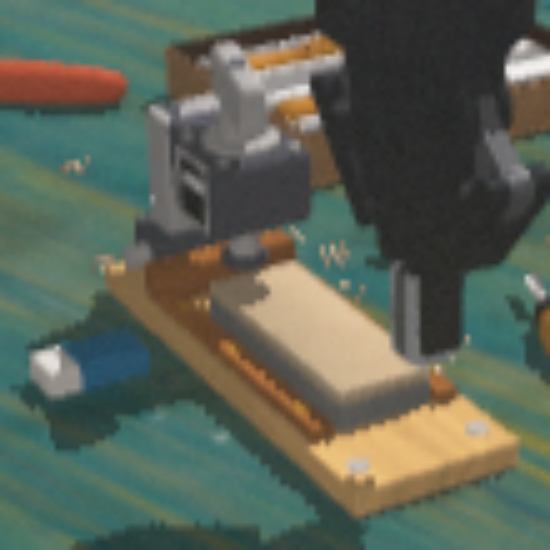

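```bash
python3 - <<'E'
from h import *
s=robot.sense();t=s["tool_pos"]+[0,0,-.019]
w=cam(robot.snapshot("wrist"),s);c=cam(robot.snapshot("scene"))
print(proj(w,t),(proj(c,t)-[190,165])*5)
for p in[(-.07,.02,.029),(-.07,-.02,.029),(-.11,.036,.012),(-.11,-.036,.012)]:print(p,proj(w,hold(*p)),(proj(c,hold(*p))-[190,165])*5)
E
```

```text
[286.72804176 247.35870099] [427.272845  428.3065596]
(-0.07, 0.02, 0.029) [350.56594451 213.96713282] [335.98570403 389.1723356 ]
(-0.07, -0.02, 0.029) [346.45726431 287.47806321] [427.21972774 362.33044634]
(-0.11, 0.036, 0.012) [268.0487827  173.22096583] [352.72159011 487.80137992]
(-0.11, -0.036, 0.012) [270.2071711  296.58241516] [519.14480506 434.5875362 ]
```

```bash
python3 - <<'E'
from h import *
s=robot.sense();w=cam(robot.snapshot("wrist"),s);c=cam(robot.snapshot("scene"))
for z in np.arange(-.02,.0301,.01):
    t=s["tool_pos"]-[0,0,z]
    a=proj(w,t);b=(proj(c,t)-[190,165])*5;print(round(z,3),a.round(1),b.round(1))
E
```

```text
-0.02 [286.9 286.9] [427.  335.3]
-0.01 [286.9 275.1] [427.1 359.6]
0.0 [286.8 264.5] [427.1 383.7]
0.01 [286.8 255.1] [427.1 407.5]
0.02 [286.7 246.5] [427.2 431.1]
0.03 [286.7 238.8] [427.2 454.4]
```

```bash
python3 - <<'E'
from h import *
s=robot.sense();d=robot.snapshot("wrist");w=cam(d,s);e=robot.snapshot("scene")
A=cv2.resize(d["frame"][230:330,240:340],None,fx=4,fy=4);B=cv2.resize(e["frame"][195:265,240:310],(400,400))
cv2.imwrite("pics/z3.png",np.hstack([A,B]))
Rt=R.from_euler('xyz',s["tcp_rot"],degrees=True)
for x in(.011,-.011):
  for z in(-.01,0,.01,.019):
    t=s["tool_pos"]+Rt.apply([x,0,z]);print(x,z,((proj(w,t)-[240,230])*4).round(),((proj(cam(e),t)-[240,195])*400/70).round())
E
```

```text
0.011 -0.01 [187.  90.] [173. 249.]
0.011 0 [187.  52.] [173. 277.]
0.011 0.01 [187.  18.] [173. 304.]
0.011 0.019 [187.  -9.] [173. 329.]
-0.011 -0.01 [188. 267.] [231. 232.]
-0.011 0 [187. 221.] [231. 259.]
-0.011 0.01 [187. 180.] [231. 286.]
-0.011 0.019 [187. 146.] [231. 311.]
```

View pics/z3.png

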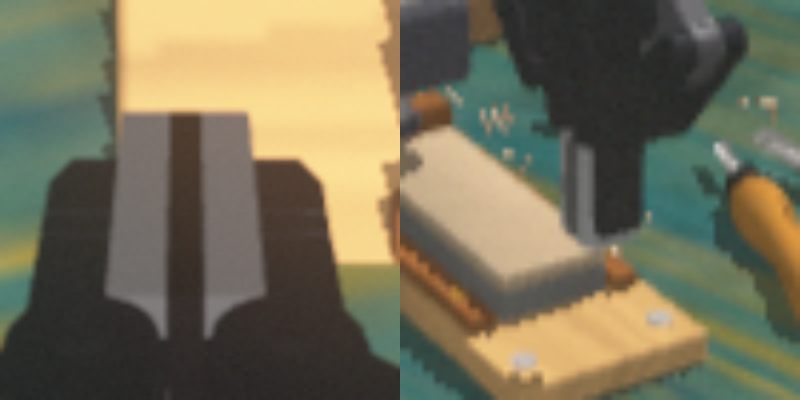

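The fingertip appears about 30 mm higher than the nominal geometry, in both the wrist and scene views. A gentle forward move will test this: the stone moves only if the tips are really low.

```bash
python3 -m inch '[{"travel":[0.5,5,0],"rotation":[0,0,0]},{"travel":[0.5,10,0],"rotation":[0,0,0]},{"travel":[0.5,15,0],"rotation":[0,0,0]},{"travel":[0.5,20,0],"rotation":[0,0,0]},{"travel":[0.5,22,0],"rotation":[0,0,0]},{"travel":[0.5,22,0],"rotation":[0,0,0]}]'
python3 - <<'E'
from h import *
s=robot.sense();d=robot.snapshot("wrist");e=robot.snapshot("scene")
A=d["frame"][130:370,180:480];B=cv2.resize(e["frame"][165:275,190:300],(480,480))
cv2.imwrite("pics/z4.png",np.hstack([cv2.resize(A,(300,240)),B[:240,:]]) if 0 else np.hstack([cv2.resize(A,(320,256)),B[112:368]]))
E
```

```text
time_s: 4.05
tool_pos: [0.5384, -0.0267, 0.0384]
tcp_rot: [-180.0, -0.0, 164.2]
ft_force: [0.3, -1.5, 0.1]
grip_width: -0.0004
```

View pics/z4.png

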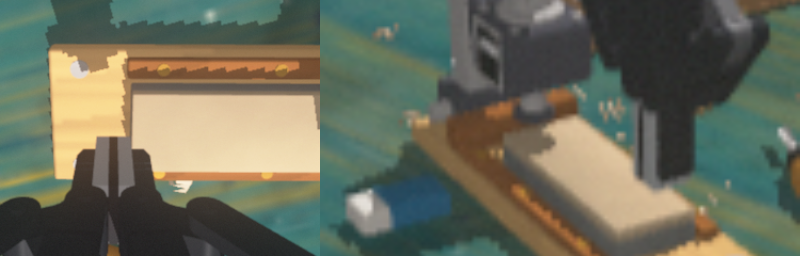

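```bash
python3 - <<'E'
from h import *
s=robot.sense();d=robot.snapshot("wrist");w=cam(d,s);e=robot.snapshot("top");c=cam(e)
cv2.imwrite("pics/z5.png",np.hstack([cv2.resize(d["frame"][190:310,230:350],(400,400)),cv2.resize(e["frame"][180:250,235:305],(400,400))]))
for x in(-.07,-.065,-.06):print(x,((proj(w,hold(x,.02,.029))-[230,190])*400/120).round(),((proj(w,hold(x,-.02,.029))-[230,190])*400/120).round(), ((proj(c,hold(x,.02,.029))-[235,180])*400/70).round())
print(s["ft_force"])
E
```

```text
-0.07 [254.  91.] [250. 336.] [224. 268.]
-0.065 [289.  91.] [283. 336.] [211. 264.]
-0.06 [324.  91.] [315. 336.] [199. 261.]
[ 0.30803432 -0.01693933  0.17260266]
```

View pics/z5.png

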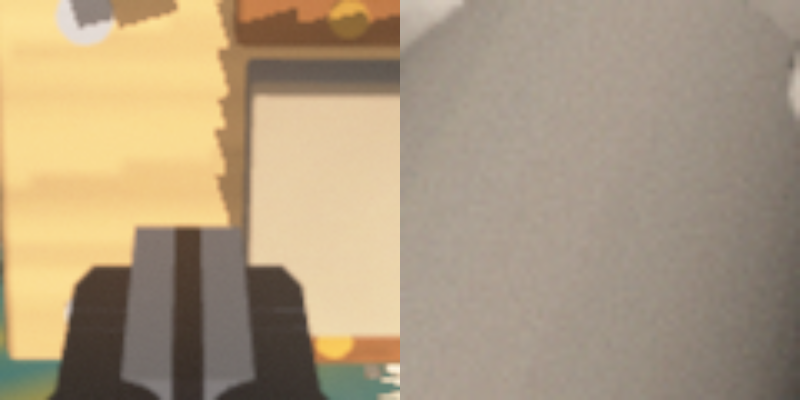

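The stone hasn't moved (its end is still at x = -70 mm), so the fingertips are above it. I'll back off and go lower.

```bash
python3 -m inch '[{"travel":[0,-12,0],"rotation":[0,0,0]},{"travel":[0,-22,0],"rotation":[0,0,0]},{"travel":[0,-22,6],"rotation":[0,0,0]},{"travel":[0,-22,12],"rotation":[0,0,0]},{"travel":[0,-22,14],"rotation":[0,0,0]},{"travel":[0,-22,14],"rotation":[0,0,0]}]'
python3 - <<'E'
from h import *
s=robot.sense();e=robot.snapshot("scene");c=cam(e)
cv2.imwrite("pics/s6.png",cv2.resize(e["frame"][195:275,230:310],(640,640)))
for z in(-.02,-.01,0,.01):print(z,(proj(c,s["tool_pos"]-[0,0,z])-[230,195])*8)
E
```

```text
time_s: 4.85
tool_pos: [0.532, -0.0481, 0.0239]
tcp_rot: [-180.0, -0.1, 164.2]
ft_force: [-0.2, 0.2, 0.2]
grip_width: -0.0
-0.02 [358.93843895 359.48360408]
-0.01 [359.00830253 397.77910378]
0 [359.07747391 435.695179  ]
0.01 [359.14596333 473.23744086]
```

View pics/s6.png

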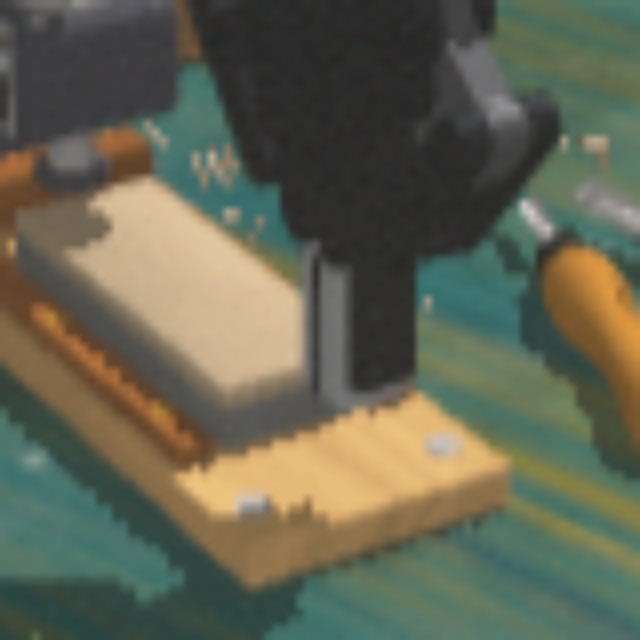

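```bash
python3 -m inch '[{"travel":[0,0,4],"rotation":[0,0,0]},{"travel":[0,0,7],"rotation":[0,0,0]},{"travel":[0,0,7],"rotation":[0,0,0]}]'; python3 -m inch '[{"travel":[0,0,3],"rotation":[0,0,0]},{"travel":[0,0,5],"rotation":[0,0,0]},{"travel":[0,0,5],"rotation":[0,0,0]}]'
python3 - <<'E'
from h import *
s=robot.sense();e=robot.snapshot("scene");c=cam(e);print(s["tool_pos"])
cv2.imwrite("pics/s7.png",cv2.resize(e["frame"][195:275,230:310],(640,640)))
for z in(-.02,-.01,0,.01):print(z,(proj(c,s["tool_pos"]-[0,0,z])-[230,195])*8)
E
```

```text
time_s: 5.2
tool_pos: [0.5321, -0.0482, 0.017]
tcp_rot: [-180.0, -0.0, 164.2]
ft_force: [-0.8, 0.6, 0.2]
grip_width: 0.0002
time_s: 5.5
tool_pos: [0.5322, -0.0483, 0.0122]
tcp_rot: [-180.0, -0.0, 164.2]
ft_force: [-0.6, -0.2, -0.3]
grip_width: 0.0001
[ 0.53217448 -0.04834901  0.01218277]
-0.02 [360.20841143 404.3187365 ]
-0.01 [360.27158972 442.17373262]
0 [360.33414561 479.65579872]
0.01 [360.39608824 516.77041868]
```

View pics/s7.png

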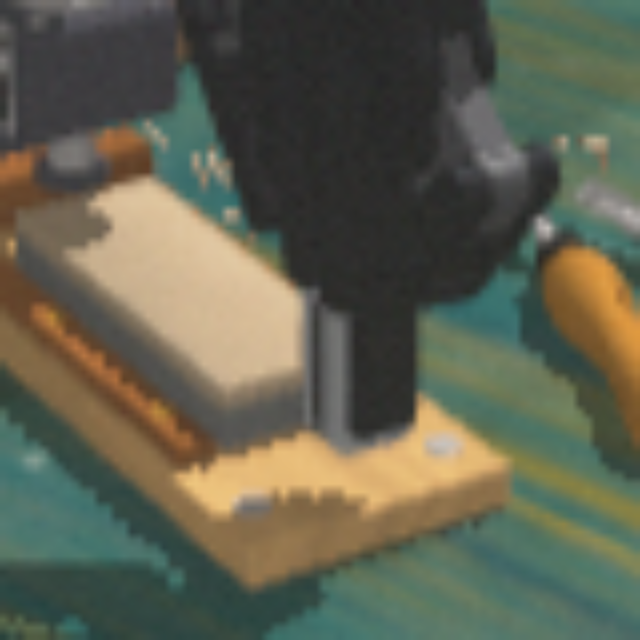

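The fingertips are now low enough, at about z = 0.021. I'll push gently.

```bash
python3 -m inch '[{"travel":[0,5,0],"rotation":[0,0,0]},{"travel":[0,9,0],"rotation":[0,0,0]},{"travel":[0,11,0],"rotation":[0,0,0]},{"travel":[0,13,0],"rotation":[0,0,0]},{"travel":[0,15,0],"rotation":[0,0,0]},{"travel":[0,17,0],"rotation":[0,0,0]},{"travel":[0,19,0],"rotation":[0,0,0]},{"travel":[0,21,0],"rotation":[0,0,0]},{"travel":[0,23,0],"rotation":[0,0,0]},{"travel":[0,25,0],"rotation":[0,0,0]},{"travel":[0,27,0],"rotation":[0,0,0]},{"travel":[0,27,0],"rotation":[0,0,0]}]'
python3 - <<'E'
from h import *
s=robot.sense();d=robot.snapshot("wrist");w=cam(d,s)
cv2.imwrite("pics/w8.png",d["frame"])
for x in(-.07,-.06,-.05):print(x,proj(w,hold(x,.02,.029)).round())
E
```

```text
time_s: 6.75
tool_pos: [0.5397, -0.0221, 0.0124]
tcp_rot: [-180.0, -0.0, 164.2]
ft_force: [0.4, 0.1, 0.7]
grip_width: -0.0001
-0.07 [296. 239.]
-0.06 [321. 239.]
-0.05 [345. 239.]
```

View pics/w8.png

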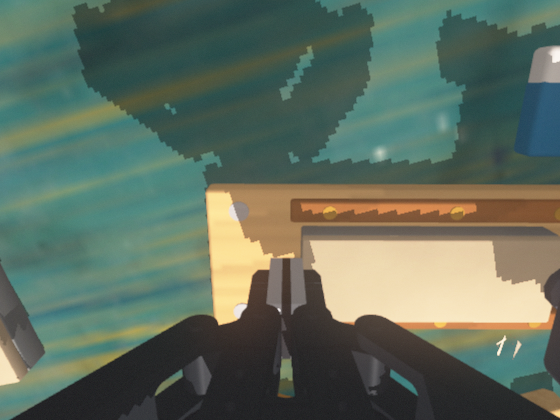

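```bash
python3 -m inch '[{"travel":[0,2,0],"rotation":[0,0,0]},{"travel":[0,4,0],"rotation":[0,0,0]},{"travel":[0,6,0],"rotation":[0,0,0]},{"travel":[0,8,0],"rotation":[0,0,0]},{"travel":[0,10,0],"rotation":[0,0,0]},{"travel":[0,12,0],"rotation":[0,0,0]},{"travel":[0,12,0],"rotation":[0,0,0]}]'
python3 - <<'E'
from h import *
s=robot.sense();d=robot.snapshot("wrist");w=cam(d,s)
cv2.imwrite("pics/w9.png",cv2.resize(d["frame"][180:340,200:420],(770,560)))
e=robot.snapshot("scene");cv2.imwrite("pics/s9.png",cv2.resize(e["frame"][165:275,190:300],(550,550)))
for x in(-.07,-.06,-.05):print(x,(proj(w,hold(x,.02,.029))-[200,180])*3.5)
E
```

```text
time_s: 7.5
tool_pos: [0.543, -0.0104, 0.0124]
tcp_rot: [180.0, -0.0, 164.2]
ft_force: [-0.4, 0.3, -0.2]
grip_width: 0.0
-0.07 [232.76096277 207.11259772]
-0.06 [318.20213129 206.97719737]
-0.05 [403.65859326 206.84177278]
```

View pics/w9.png

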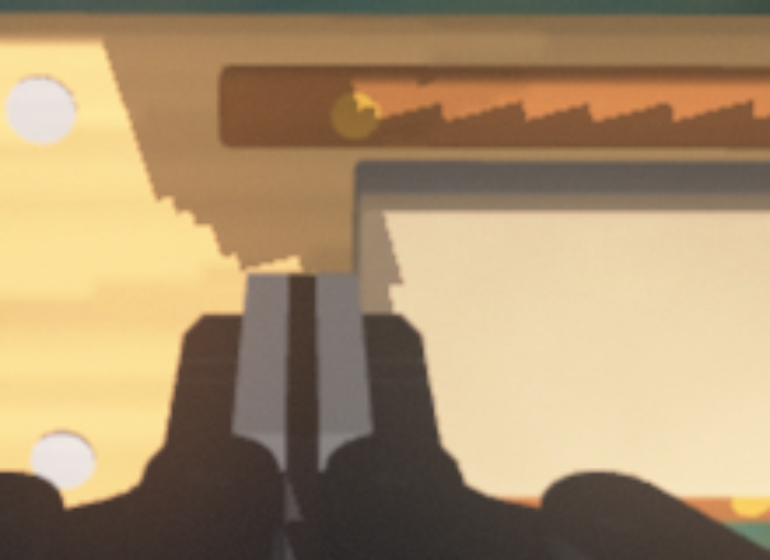

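View pics/s9.png

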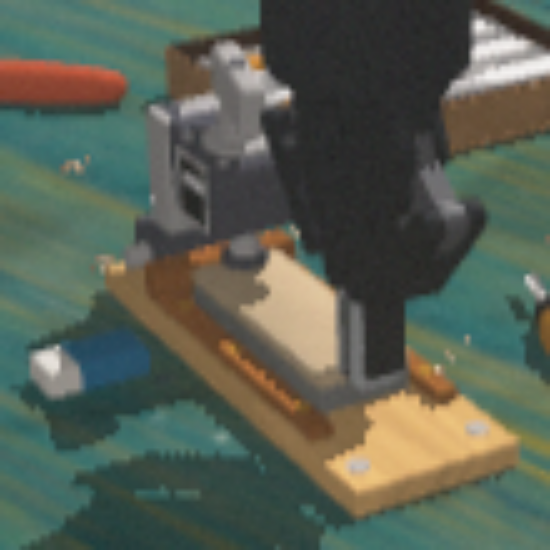

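```bash
python3 -m inch '[{"travel":[0,1,0],"rotation":[0,0,0]},{"travel":[0,2,0],"rotation":[0,0,0]},{"travel":[0,3,0],"rotation":[0,0,0]},{"travel":[0,4,0],"rotation":[0,0,0]},{"travel":[0,4,0],"rotation":[0,0,0]}]';python3 -m inch '[{"travel":[0,1,0],"rotation":[0,0,0]},{"travel":[0,1,0],"rotation":[0,0,0]}]';python3 -m inch '[{"travel":[0,1,0],"rotation":[0,0,0]},{"travel":[0,1,0],"rotation":[0,0,0]}]'
```

```text
time_s: 8.1
tool_pos: [0.5441, -0.0068, 0.0124]
tcp_rot: [180.0, -0.0, 164.2]
ft_force: [-0.7, 0.1, 0.3]
grip_width: 0.0001
time_s: 8.3
tool_pos: [0.5444, -0.0059, 0.0125]
tcp_rot: [-180.0, 0.0, 164.2]
ft_force: [-0.3, -0.8, 0.2]
grip_width: -0.0001
time_s: 8.5
tool_pos: [0.5444, -0.0055, 0.0124]
tcp_rot: [-180.0, -0.0, 164.2]
ft_force: [-1.8, -3.6, 1.1]
grip_width: -0.0
```

```bash
python3 -m inch '[{"travel":[0,1,0],"rotation":[0,0,0]},{"travel":[0,1,0],"rotation":[0,0,0]}]'
python3 - <<'E'
from h import *
s=robot.sense();d=robot.snapshot("wrist");w=cam(d,s);print(s["ft_force"])
cv2.imwrite("pics/w10.png",cv2.resize(d["frame"][180:340,200:420],(770,560)))
for x in(-.06,-.05):print(x,(proj(w,hold(x,.02,.029))-[200,180])*3.5)
E
```

```text
time_s: 8.7
tool_pos: [0.5444, -0.0054, 0.0124]
tcp_rot: [-179.9, -0.0, 164.1]
ft_force: [-3.2, -7.3, 2.4]
grip_width: -0.0001
[-3.22266791 -7.33687866  2.39425821]
-0.06 [273.55464788 207.76028749]
-0.05 [359.00759704 207.55353866]
```

View pics/w10.png

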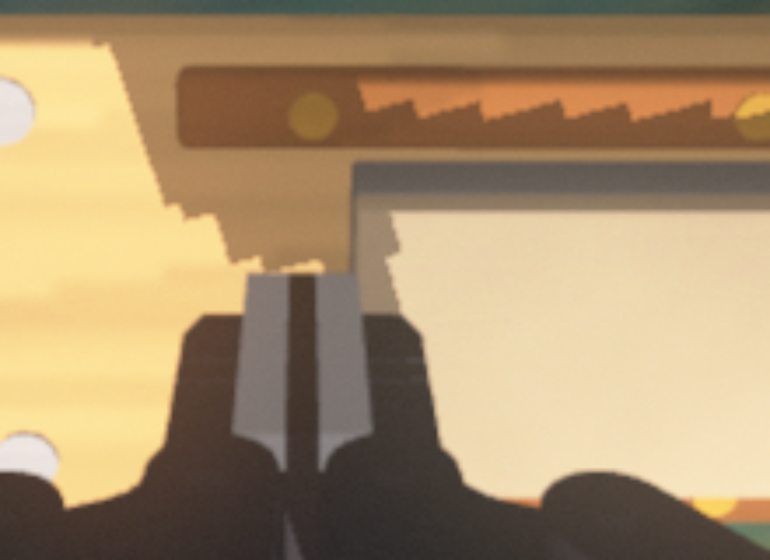

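The stone's end is at x ≈ -50 mm and the wrist force has risen to about 8 N, so it is fully home. I'll back off and rise.

```bash
python3 -m inch '[{"travel":[0,-6,0],"rotation":[0,0,0]},{"travel":[0,-15,0],"rotation":[0,0,0]},{"travel":[0,-17,-35],"rotation":[0,0,0]},{"travel":[0,-17,-75],"rotation":[0,0,0]},{"travel":[0,-17,-115],"rotation":[0,0,0]},{"travel":[0,-17,-155],"rotation":[0,0,0]},{"travel":[0,-17,-178],"rotation":[0,0,0]},{"travel":[0,-17,-178],"rotation":[0,0,0]}]' 
python3 - <<'E'
from h import *
rows(hold(.044,0,.19),62.5)
E
```

```text
time_s: 9.55
tool_pos: [0.5418, -0.0206, 0.1936]
tcp_rot: [179.8, 0.2, 164.2]
ft_force: [-0.1, 0.6, -0.8]
grip_width: -0.0
travel [  1.7 115.9   4. ] rot [3.5000e-01 2.0000e-02 1.0169e+02] q [-34.6  15.1  35.8 112.4 -10.8  55.4  80.5] t 9.55
```

```bash
python3 -m inch '[{"travel":[0,10,0],"rotation":[0,0,8.5]},{"travel":[0,20,1],"rotation":[0,0,17]},{"travel":[0,30,1],"rotation":[0,0,25.5]},{"travel":[0,40,2],"rotation":[0,0,34]},{"travel":[1,50,2],"rotation":[0,0,42.5]},{"travel":[1,60,3],"rotation":[0,0,51]},{"travel":[1,70,3],"rotation":[0,0,59.5]},{"travel":[1,80,4],"rotation":[0,0,68]},{"travel":[1,90,4],"rotation":[0,0,76.5]},{"travel":[2,100,4],"rotation":[0,0,85]},{"travel":[2,110,4],"rotation":[0,0,93.5]},{"travel":[2,116,4],"rotation":[0,0,101.7]}]' 45
python3 -m inch '[{"travel":[0,0,0],"rotation":[0,0,0]},{"travel":[0,0,0],"rotation":[0,0,0]}]'
python3 - <<'E'
from h import *
s=robot.sense();d=robot.snapshot("wrist");w=cam(d,s);print(s["q"])
cv2.imwrite("pics/w11.png",d["frame"])
import pickle;pickle.dump((s,d),open("w11.pkl","wb"))
for z in(.11,.12):print(proj(w,hold(.044,0,z)))
d=robot.snapshot("top");cv2.imwrite("pics/t11.png",cv2.resize(d["frame"][165:255,180:300],(720,540)))
d=robot.snapshot("scene");cv2.imwrite("pics/s11.png",cv2.resize(d["frame"][150:270,190:310],(600,600)))
E
```

```text
time_s: 10.75
tool_pos: [0.5697, 0.0922, 0.1856]
tcp_rot: [-180.0, 0.0, 62.2]
ft_force: [-0.2, 0.3, -0.4]
grip_width: 0.0448
time_s: 10.95
tool_pos: [0.5695, 0.0913, 0.1858]
tcp_rot: [-180.0, 0.1, 62.8]
ft_force: [0.5, 0.0, -0.7]
grip_width: 0.0451
[-58.37861257  25.89447679  56.49912177 108.95718263 -25.1755866
  58.6868988  -18.22710599]
[290.69000944 207.31706975]
[290.88181986 212.36069494]
```

View pics/w11.png

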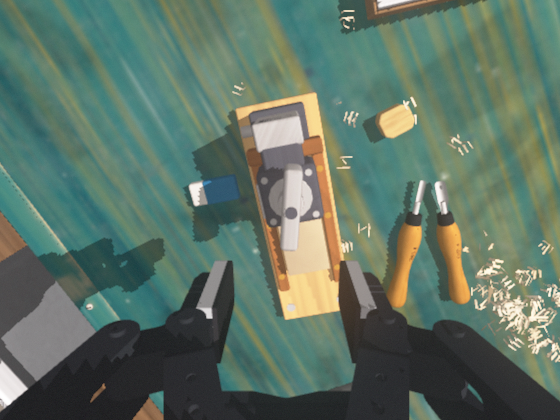

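View pics/s11.png

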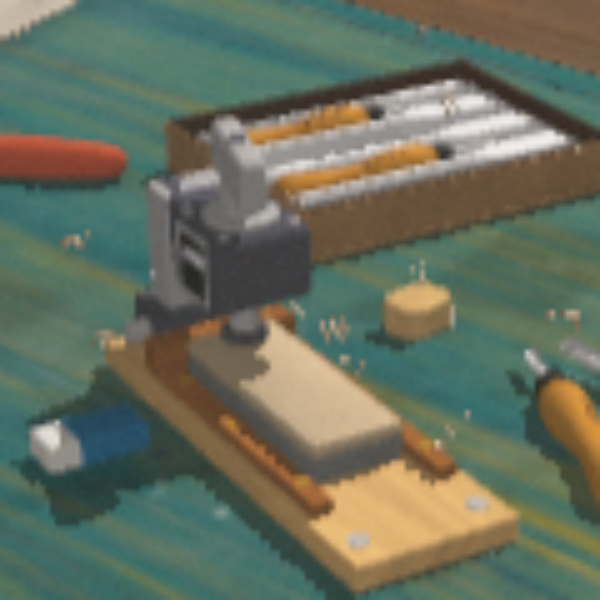

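```bash
python3 - <<'E'
from h import *
import pickle
s,d=pickle.load(open("w11.pkl","rb"));w=cam(d,s)
cv2.imwrite("pics/w11z.png",cv2.resize(d["frame"][150:270,240:340],(660,792),interpolation=cv2.INTER_CUBIC))
E
```

View pics/w11z.png

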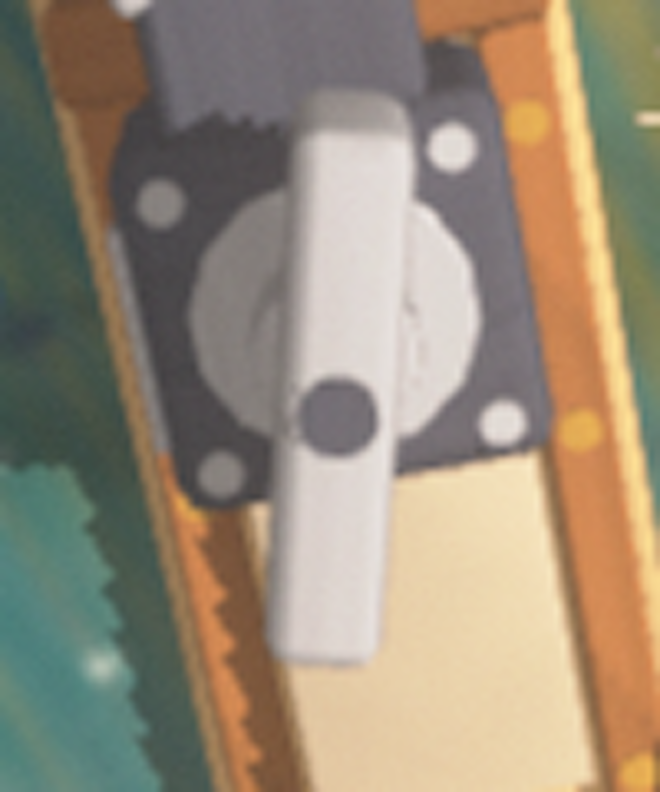

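```bash
python3 - <<'E'
from h import *
import pickle
s,d=pickle.load(open("w11.pkl","rb"));w=cam(d,s)
f=lambda u,v:(240+(u+.5)/6.6-.5,150+(v+.5)/6.6-.5)
for z in(.118,.120,.122):
    a,b,c=[onz(w,f(*p),z) for p in((356,130),(325,658),(339,417))]
    v=a-b;print(z,c.round(4),((a+b)/2).round(4),np.linalg.norm(v),np.degrees(np.arctan2(v[1],v[0])), [np.linalg.norm(onz(w,f(286,400),z)-onz(w,f(395,400),z))])
print(hold(.044,0,.1))
E
```

```text
0.118 [0.5713 0.0904 0.118 ] [0.572  0.0916 0.118 ] 0.054325800984158006 59.68417343767413 [np.float64(0.010584688129654556)]
0.12 [0.5716 0.0911 0.12  ] [0.5723 0.0923 0.12  ] 0.05384013942616071 59.68417343767411 [np.float64(0.010490063181014374)]
0.122 [0.5719 0.0917 0.122 ] [0.5726 0.0929 0.122 ] 0.05335447786816333 59.68417343767415 [np.float64(0.010395438232374082)]
[np.float64(0.5716803308697852), np.float64(0.09133759171528855), 0.1]
```

```bash
python3 - <<'E'
from h import *
rows([.5717,.0914,.11],59.7)
E
```

```text
travel [ 1.2  1.6 76.4] rot [-0.01 -0.01  2.92] q [-58.3  25.8  56.5 108.9 -25.2  58.7 -18.3] t 11.1
```

```bash
python3 -m inch '[{"travel":[1,1.5,25],"rotation":[0,0,3]},{"travel":[1.2,1.6,55],"rotation":[0,0,3]},{"travel":[1.2,1.6,76],"rotation":[0,0,3]},{"travel":[1.2,1.6,76],"rotation":[0,0,3]},{"travel":[1.2,1.6,76],"rotation":[0,0,3]}]'
python3 - <<'E'
from h import *
rows([.5717,.0914,.092],59.7)
s=robot.sense();d=robot.snapshot("wrist");w=cam(d,s)
cv2.imwrite("pics/w12.png",d["frame"])
d=robot.snapshot("scene");cv2.imwrite("pics/s12.png",cv2.resize(d["frame"][110:230,180:300],(600,600)));c=cam(d)
for z in(.1,.11,.12,.13,.14):print(z,(proj(c,[.5717,.0914,z])-[180,110])*5)
E
```

```text
time_s: 11.6
tool_pos: [0.572, 0.0914, 0.111]
tcp_rot: [180.0, 0.0, 59.5]
ft_force: [0.2, -0.7, 0.2]
grip_width: 0.0447
travel [-0.2 -0.3 19. ] rot [ 0.    0.01 -0.19] q [-54.1  31.6  51.8 112.1 -31.7  51.6 -16.3] t 11.6
0.1 [286.76900401 379.78181784]
0.11 [285.87391209 356.63411102]
0.12 [284.97062146 333.27437994]
0.13 [284.05901896 309.6996981 ]
0.14 [283.13898934 285.90708491]
```

View pics/w12.png

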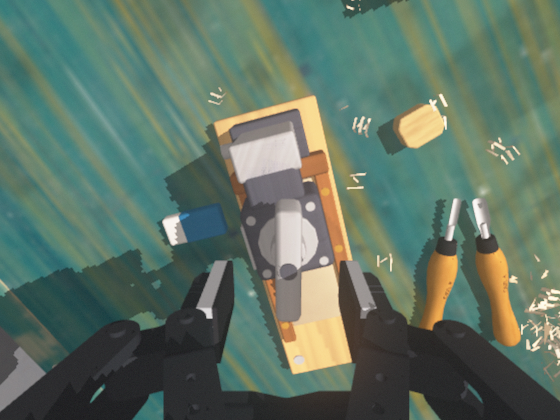

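View pics/s12.png

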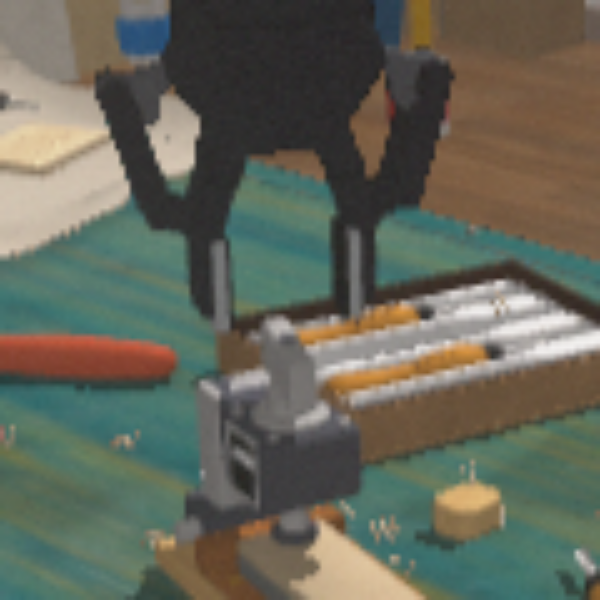

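The open tips straddle the bar (centred at (288,270) in the wrist view) and sit at z ≈ 0.126. I'll lower 24 mm and close.

```bash
python3 -m inch '[{"travel":[-0.2,-0.3,12],"rotation":[0,0,0]},{"travel":[-0.2,-0.3,24],"rotation":[0,0,0]},{"travel":[-0.2,-0.3,24],"rotation":[0,0,0]},{"travel":[-0.2,-0.3,24],"rotation":[0,0,0]}]'
python3 - <<'E'
from h import *
d=robot.snapshot("wrist")
cv2.imwrite("pics/w13.png",d["frame"])
d=robot.snapshot("scene");cv2.imwrite("pics/s13.png",cv2.resize(d["frame"][110:230,180:300],(600,600)))
E
```

```text
time_s: 12.1
tool_pos: [0.5713, 0.0918, 0.0861]
tcp_rot: [-180.0, 0.0, 59.5]
ft_force: [0.8, -0.1, 0.0]
grip_width: 0.045
```

View pics/w13.png

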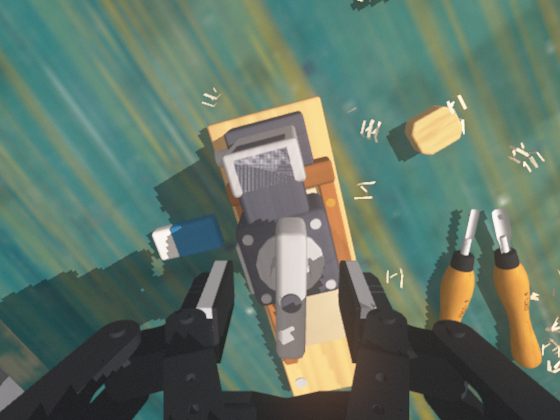

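View pics/s13.png

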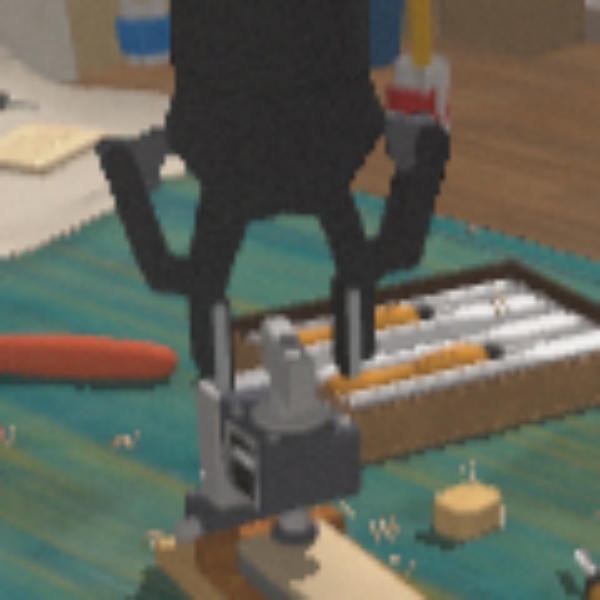

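```bash
python3 -m inch '[{"travel":[0,0,0],"rotation":[0,0,0]},{"travel":[0,0,0],"rotation":[0,0,0]},{"travel":[0,0,0],"rotation":[0,0,0]},{"travel":[0,0,0],"rotation":[0,0,0]}]' 0
python3 - <<'E'
from h import *
s=robot.sense();print(s["ft_force"],s["ft_torque"],s["q"].round(1))
d=robot.snapshot("scene");cv2.imwrite("pics/s14.png",cv2.resize(d["frame"][130:230,190:290],(600,600)))
E
```

```text
time_s: 12.6
tool_pos: [0.573, 0.0914, 0.0872]
tcp_rot: [179.8, -0.1, 59.5]
ft_force: [6.3, -3.1, 2.0]
grip_width: 0.0104
[ 6.31922503 -3.10439979  1.98190353] [-0.7131071  -1.24637257  0.05378969] [-52.6  33.3  49.9 113.  -33.7  49.1 -14.9]
```

View pics/s14.png

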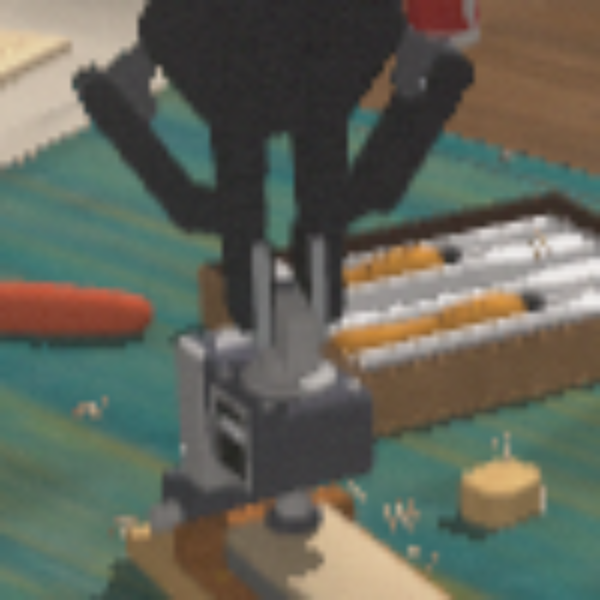

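Gripped, with the scene view showing the pads on both sides of the bar at (265,290) and (318,285). I'll recentre 1.7 mm to take off the side force and start turning.

```bash
python3 -m inch '[{"travel":[0,1.7,0],"rotation":[0,0,0]},{"travel":[0,1.7,0],"rotation":[0,0,6]},{"travel":[0,1.7,0],"rotation":[0,0,13]},{"travel":[0,1.7,0],"rotation":[0,0,20]},{"travel":[0,1.7,0],"rotation":[0,0,20]}]'
python3 - <<'E'
from h import *
s=robot.sense();print(s["ft_force"],s["ft_torque"],s["q"].round(1))
d=robot.snapshot("scene");cv2.imwrite("pics/s15.png",cv2.resize(d["frame"][130:230,190:290],(600,600)))
d=robot.snapshot("wrist");cv2.imwrite("pics/w15.png",d["frame"])
E
```

```text
time_s: 13.15
tool_pos: [0.5732, 0.0912, 0.0871]
tcp_rot: [180.0, -0.0, 39.2]
ft_force: [-4.4, 0.6, 13.6]
grip_width: 0.01
[-4.42636591  0.56878721 13.55564864] [ 0.15974725  0.97863651 -0.05107346] [-55.5  36.   55.  113.  -38.2  51.2 -30.9]
```

View pics/s15.png

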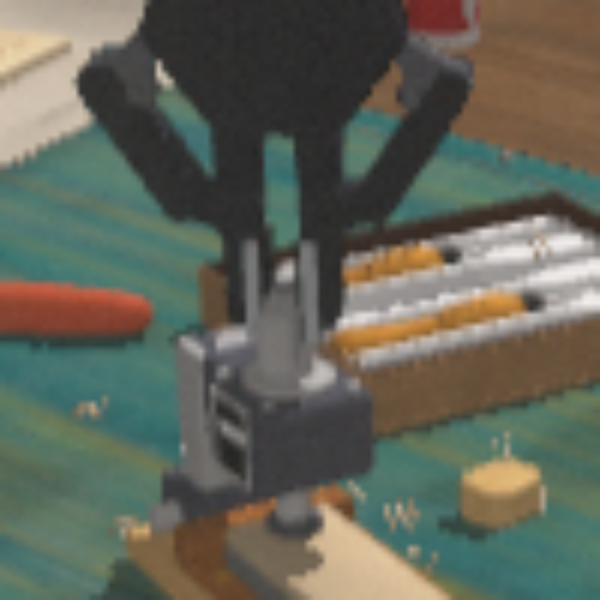

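View pics/w15.png

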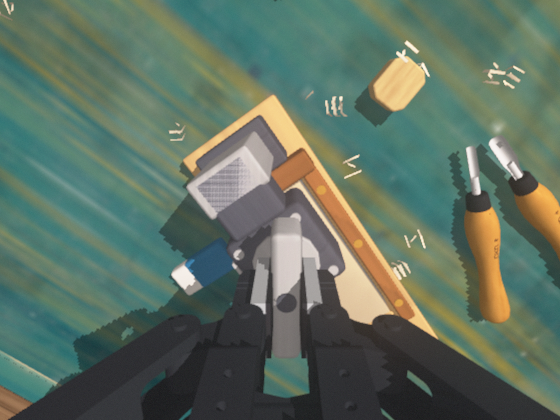

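The bar turns with the gripper, and the slot's light tab has dropped with the foot. I'll ease the side loads and continue.

```bash
python3 -m inch '[{"travel":[-0.5,-0.5,-1],"rotation":[0,0,7]},{"travel":[-0.5,-0.5,-1],"rotation":[0,0,14]},{"travel":[-0.5,-0.5,-1],"rotation":[0,0,21]},{"travel":[-0.5,-0.5,-1],"rotation":[0,0,28]},{"travel":[-0.5,-0.5,-1],"rotation":[0,0,35]},{"travel":[-0.5,-0.5,-1],"rotation":[0,0,42]},{"travel":[-0.5,-0.5,-1],"rotation":[0,0,42]}]'
python3 - <<'E'
from h import *
s=robot.sense();print(s["ft_force"],s["ft_torque"],s["q"].round(1))
d=robot.snapshot("scene");cv2.imwrite("pics/s16.png",cv2.resize(d["frame"][130:230,190:290],(600,600)))
E
```

```text
time_s: 13.95
tool_pos: [0.5733, 0.0909, 0.0873]
tcp_rot: [179.9, -0.1, -2.8]
ft_force: [9.8, -3.0, -11.2]
grip_width: 0.0103
[  9.81391654  -2.99509583 -11.1556038 ] [-0.35253988 -2.12096509 -0.00957155] [-60.6  42.6  65.  113.2 -47.4  56.2 -64.7]
```

View pics/s16.png

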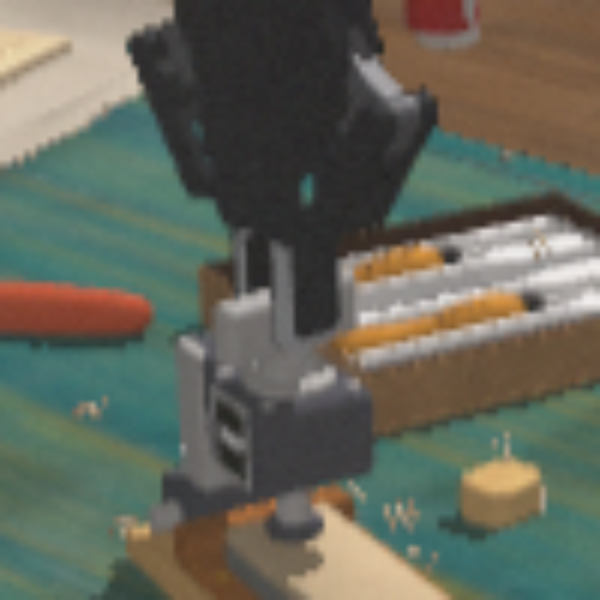

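```bash
python3 -m inch '[{"travel":[1,0.3,0.4],"rotation":[0,0,7]},{"travel":[1,0.3,0.4],"rotation":[0,0,14]},{"travel":[1,0.3,0.4],"rotation":[0,0,20]},{"travel":[1,0.3,0.4],"rotation":[0,0,20]}]'
python3 - <<'E'
from h import *
s=robot.sense();print(s["ft_force"],s["ft_torque"],s["q"].round(1))
d=robot.snapshot("scene");cv2.imwrite("pics/s17.png",cv2.resize(d["frame"][130:230,190:290],(600,600)))
E
```

```text
time_s: 14.4
tool_pos: [0.5734, 0.0907, 0.0872]
tcp_rot: [180.0, -0.0, -22.7]
ft_force: [-1.3, -0.2, 4.7]
grip_width: 0.0102
[-1.34719703 -0.2244878   4.73853478] [-0.03264878  0.04288415 -0.06060537] [-62.2  46.2  69.1 113.2 -51.5  59.3 -81. ]
```

View pics/s17.png

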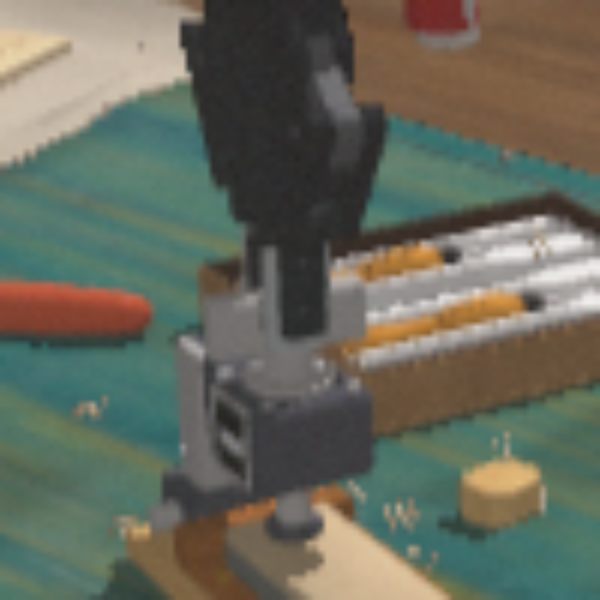

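```bash
python3 -m inch '[{"travel":[0,0,0],"rotation":[0,0,7]},{"travel":[0,0,0],"rotation":[0,0,14]},{"travel":[0,0,0],"rotation":[0,0,18]},{"travel":[0,0,0],"rotation":[0,0,18]}]'
python3 - <<'E'
from h import *
s=robot.sense();print(s["ft_force"],s["ft_torque"],s["q"].round(1))
d=robot.snapshot("scene");cv2.imwrite("pics/s18.png",cv2.resize(d["frame"][130:230,190:290],(600,600)))
E
```

```text
time_s: 14.85
tool_pos: [0.5733, 0.0905, 0.0872]
tcp_rot: [180.0, -0.0, -40.5]
ft_force: [-0.8, -2.6, 3.4]
grip_width: 0.0104
[-0.7651084  -2.58614794  3.42046538] [-0.44837944 -0.04840792  0.05283395] [-63.1  48.7  71.8 113.3 -54.2  61.5 -96.5]
```

View pics/s18.png

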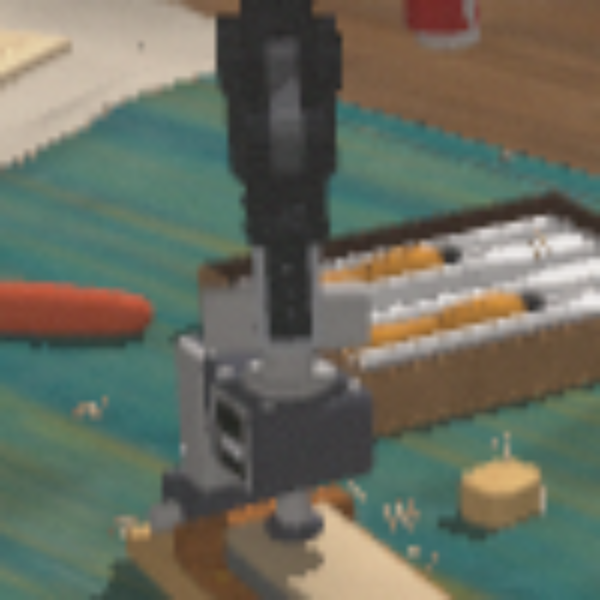

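```bash
python3 -m inch '[{"travel":[0,0,0],"rotation":[0,0,5]},{"travel":[0,0,0],"rotation":[0,0,10]},{"travel":[0,0,0],"rotation":[0,0,10]}]'
python3 - <<'E'
from h import *
s=robot.sense();print(s["ft_force"],s["ft_torque"],s["q"].round(1))
d=robot.snapshot("scene");cv2.imwrite("pics/s19.png",cv2.resize(d["frame"][130:230,190:290],(600,600)))
E
```

```text
time_s: 15.2
tool_pos: [0.5733, 0.0905, 0.0872]
tcp_rot: [180.0, -0.0, -50.5]
ft_force: [-0.6, -4.9, 4.2]
grip_width: 0.0108
[-0.60007458 -4.86641012  4.15316993] [-7.75022078e-01 -6.69862089e-04  5.14739806e-03] [ -63.3   49.6   72.8  113.3  -55.2   62.4 -105.7]
```

View pics/s19.png

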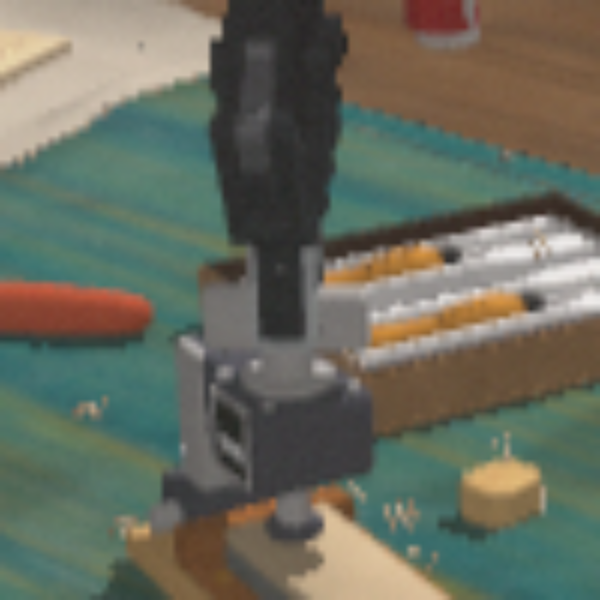

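```bash
python3 -m inch '[{"travel":[0.4,0.3,-0.2],"rotation":[0,0,5]},{"travel":[0.4,0.3,-0.2],"rotation":[0,0,9]},{"travel":[0.4,0.3,-0.2],"rotation":[0,0,9]}]'
python3 - <<'E'
from h import *
s=robot.sense();print(s["ft_force"],s["ft_torque"],s["q"].round(1))
d=robot.snapshot("scene");cv2.imwrite("pics/s20.png",cv2.resize(d["frame"][170:230,210:270],(480,480)))
E
```

```text
time_s: 15.55
tool_pos: [0.5732, 0.0905, 0.0872]
tcp_rot: [180.0, 0.0, -59.4]
ft_force: [-0.6, -3.3, 1.7]
grip_width: 0.0105
[-0.6395021  -3.28648836  1.69412743] [-0.53764178 -0.06623627  0.0809807 ] [ -63.5   50.2   73.4  113.3  -55.8   62.9 -114.1]
```

View pics/s20.png

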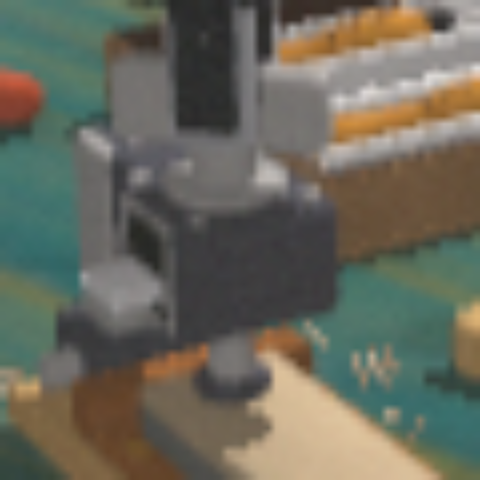

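The tab has popped out: the light tongue sticks out of the head's side at (120,290). I'll stop turning, release, and rise.

```bash
python3 -m inch '[{"travel":[0,0,0],"rotation":[0,0,0]},{"travel":[0,0,0],"rotation":[0,0,0]},{"travel":[0,0,0],"rotation":[0,0,0]},{"travel":[0,0,-15],"rotation":[0,0,0]},{"travel":[0,0,-45],"rotation":[0,0,0]},{"travel":[0,0,-85],"rotation":[0,0,0]},{"travel":[0,0,-100],"rotation":[0,0,0]},{"travel":[0,0,-100],"rotation":[0,0,0]}]' 45
python3 - <<'E'
from h import *
s=robot.sense();print(s["ft_force"],s["ft_torque"],s["q"].round(1))
d=robot.snapshot("scene");cv2.imwrite("pics/s21.png",cv2.resize(d["frame"][160:270,190:300],(550,550)))
d=robot.snapshot("wrist");cv2.imwrite("pics/w21.png",d["frame"])
E
```

```text
time_s: 16.4
tool_pos: [0.5744, 0.0902, 0.1905]
tcp_rot: [-179.8, -0.0, -59.5]
ft_force: [0.7, -0.2, -0.7]
grip_width: 0.0452
[ 0.66093649 -0.15315549 -0.73569355] [ 0.01019753 -0.01760459  0.00826473] [ -66.9   40.2   77.4  108.6  -43.1   67.7 -123.3]
```

View pics/s21.png

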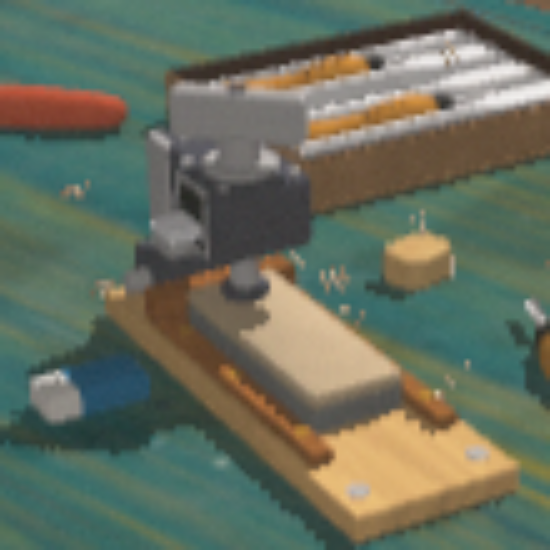

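View pics/w21.png

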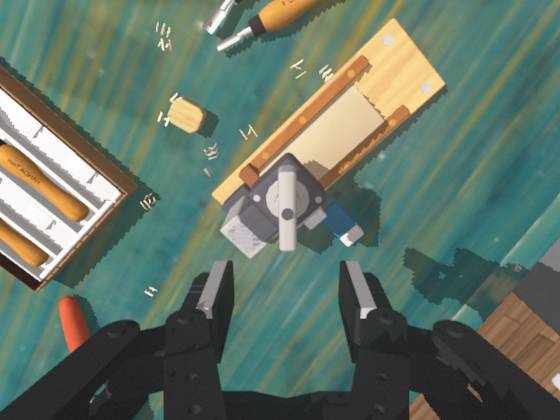

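```bash
python3 - <<'E'
from h import *
s=robot.sense();w=cam(robot.snapshot("wrist"),s)
for p in [(359,87),(386,122)]:
    q=onz(w,p,.029)[:2]-O;a=np.radians(YAW);print(q@[np.cos(a),np.sin(a)],q@[-np.sin(a),np.cos(a)])
print(robot.hand_in())
E
```

```text
-0.052242715574305765 -0.015012554070330753
-0.05045637913616237 0.021886581646796886
the job is handed in; nothing more can be done
None
```

I pushed the stone home and tightened the clamp until the tab popped out. I then opened the gripper, rose clear and handed the job in at about 16.5 s. The hand-in gives no verdict.

- **Stone:** I pushed it about 20 mm. At the stop the force rose from about 1 N to about 8 N and the arm stopped advancing, with the stone's near end at x ≈ -50 mm, its home position. After clamping I read that end by eye from one wrist picture, at -50.5 and -52 mm on its two corners. The 2 mm at one corner is within what I can read from that picture, but I didn't remeasure it.
- **Clamp:** I turned the T-bar about 119° clockwise, the last part in steps of about 10° with a look after each. The tab was still in after one step and out after the next, so the overshoot is at most about 9°, or roughly 2 N past release. That is an estimate from the stated 12 N per rad, since I didn't measure the clamping force.
- **After release:** The tab was still out in the scene view, and the wrist force was back to noise level.

**Disagreement with the description:** the fingertips appeared about 10 mm behind the reported TCP rather than 19 mm ahead of it. My first push attempt therefore passed over the stone without moving it, and I set the heights from the pictures after that.

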